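Hang a tube carrier on the reader rail and slide it to the stop

ROBOT

A 6-joint arm with a two-finger parallel gripper is mounted at the origin on the work surface. World frame = base frame: x ahead of the robot, y to its left, z up, the work surface at z = 0. Lengths are in mm, angles in rad, forces in N, time in s.
With the tool pointing down it reaches from about 350 to 775 mm from the base axis. Payload 7.3 kg.
Tool frame: the origin (TCP) lies midway between the tips of the shut fingers; the grasp point (between the pads) lies 19 mm behind it; z points along the fingers, y is the line along which they close (so a half turn about z gives the same grasp; the last joint's range is limited). The gripper opens to 92 mm and grips with 3 to 60 N. Pads are 19 mm wide; open, the fingers measure 130 mm over their backs; the gripper's body (75 mm by 190 mm) begins 47 mm behind the grasp point.
Start: joints at [0.956, 0.342, 1.524, -0, 1.275, -0.146], TCP at [237.193, 468.385, 226.741] pointing down, gripper open.
Joint ranges: [-2.53, 2.53], [-0.77, 2.02], [0.04, 2.7], [-1, 4.14], [0.28, 2.66], [-3.11, 3.11]. Speed limits (rad/s): [2.57, 2.57, 3.14, 3.14, 3.14, 3.14].

INTERFACE

Orientations are given as [roll, pitch, yaw] about the fixed x, y, z axes, in that order (R = Rz(yaw) Ry(pitch) Rx(roll)).
In Python, from plant import bot gives the robot as it stands.
- The arm moves only by the tool servo_tool, never from a script. Its argument "deltas" is a list of rows, each a list of 2 entries, a list of its own where there are three numbers: the shift along the tool's x, y, z in m, then the turn, a rotation vector about the tool's x, y, z in degrees. A call has 1 to 20 rows; each row shifts and turns the commanded pose from where the row before left it, along the tool's axes as they then stand; what a row does not reach is not made up. A row lasts 1/8 s, in which the tool goes at most 62.5 mm and 10.7 degrees, less where a joint would pass 70% of its speed; a pose out of reach is approached as far as the arm can. A call with a gripper value outside its range is refused whole. "fingers" is the opening, from 0 (shut) to 1 (fully open), set as the call begins (left out, the last holds). The fingers move at their own pace and stop on an object; the grip force is fixed at half the most. Time passes only in rows, so rows that do not move let the fingers close. It gives the time, the measured TCP pose, the force, the opening and the grip force at its end, in the units of the state.
- bot.get_obs(): the state, without advancing time (a new reading comes with each control period).
- bot.capture(name): name is "side" or "top" or "wrist"; returns the picture (480x640x3 uint8, red, green, blue); there is no depth.
- bot.camera_model(name): a dict with "mtx" (3x3 intrinsics, pixels), "xyz" and "rotation" of the camera in the world. Camera axes: x right, y down, z forward; pixel columns grow to the right and rows downward; lengths in mm; the calibration is good to about 2 mm. A picture is of the moment at which its call begins: read the wrist's pose just before it. camera_model takes no time and is no camera call; for the wrist camera it gives the pose at the moment of the call.
- bot.close_job(): hands the job in; it is judged then, once.
The state is a dict: "time": time; "joint_positions": joint angles; "dq": joint speeds; "tau": joint torques, N m; "tool_pos": TCP position; "tcp_rot": TCP orientation; "contact_force": force on the tool from outside, world axes, zero at the start; "moment": the same for the moment, N m; "grip_width": finger opening in mm; "finger_force": force on a finger pad.
Only numpy, scipy, OpenCV 4.12 (cv2) and the standard library are available. Lean on these libraries where they do the work, as an engineer would, in place of code of your own. Each camera call takes 0.05 s, during which the arm holds its last target. There are 200 camera calls.

TASK

Hook the tube carrier (the rack with two steel hooks and a grey grip tab) onto the reader's rail at the open end, under the light bar, with the tab towards the robot. Then slide it along the rail, under the reader head, until its leading hook meets the black plunger on the stop and presses it in about halfway (6 of its 12 mm), not to its end, and leave it hanging there free and still. Leave the other things on the bench where they are.

Things in the scene. Friction and masses are not known exactly. Their poses are not given: they have to be found in the camera images.
- carrier: Loose hanging tube carrier, 0.2 to 0.4 kg, standing upright: beige block 40 x 104 x 55 mm, five capped tubes to 85 mm high, two steel hooks 12 mm wide at y = -49 and +49 mm (outer faces, its ends, at -55 and +55 mm), and a grey grip tab in front. Origin: centre of the underside; z up, x away from the tab, y along the block.
- carrier_grip (a point): Where to grip: in the tab, (-54.5, 0, 132) mm in the carrier's frame. The tab (14 mm thick along y, 26 wide, 60 long) leans forwards, 30 degrees from vertical, from a cross bar's bracket at x = -32, z = 93 mm up to its free end at x = -62, z = 145 mm, 15 mm past this point. Take it with the tool leaning the same 30 degrees, fingers pointing to +x and down, closing along y.
- carrier_hook (a point): Midway between the hooks, where the rail's axis lies when seated: (0, 0, 154) mm in the carrier's frame (the grip point is then 54.5 mm in front of and 22 mm below the axis). Each hook: strap at x = -16 mm, inverted-V roof over x = 0 (outside peak at 170 mm), back lip at x = +16 flared to +24 mm, ending at z = 124 mm. Mouth opens down, 27 mm wide inside.
- stand: Fixed reader stand: aluminium base 170 x 500 mm, 12 mm thick, two posts behind, steel rail, light bar, reader head. Origin on the bench below the rail's middle; x away from the robot, y along the rail, z up. Bar and head overhang the rail to the robot's side (to x = -32 mm): an upright gripper on the tab would strike them, one leaning 30 degrees clears them.
- rail_mid (a point): Middle of the rail's axis, (0, 0, 220) mm in the stand's frame, with its axes. Round rail, 12 mm in diameter, y = -230 to +230 mm, held at its ends. Open end: the carrier's middle at y = +40 to +150 mm.
- light_bar (a point): Middle of the underside of the light bar over the open end of the rail, (-10, 110, 300) mm in the stand's frame. Bar: x = -32 to +12, y = -30 to +250 mm. Its underside is 80 mm above the rail's axis.
- reader_head (a point): Middle of the underside of the white reader head, (25.5, -137.5, 250) mm in the stand's frame. Head: x = -32 to +83, y = -250 to -25 mm, 90 mm high. Its underside is 30 mm above the rail's axis: a seated hook passes beneath, but there is no room to lift a hook over the rail there.
- stop: Fixed dark steel collar round the rail (36 mm in diameter, 14 mm long) under the reader head, 190 to 215 mm to the -y side of the rail's middle. Origin on the rail's axis at the collar's +y face; axes as the stand's. A steel sleeve (31 mm in diameter) round the rail sticks out of this face to +y by 2 to 40 mm, set differently each time and not tracked: find it by touch.
- plunger (a joint): How far the black plunger is pressed in, m: 0 at the start (out), 0.012 fully in. It is a ring 25 mm in diameter round the rail that stands 14 mm out of the sleeve's +y end towards the open end, so first touch comes with the carrier's middle 55 + 14 + (2 to 40) mm to +y of the stop's origin. It resists with about 6 N, slides to -y when pushed and stays where it is left.
- plain_rack: Bystander: beige tube rack without hooks, 40 x 124 x 55 mm with four capped tubes to 85 mm high. Origin centre of underside. Leave alone.
- jar: Bystander: glass jar, 52 mm in diameter, 62 mm high. Origin centre of underside. Leave alone.
- tip_box: Bystander: pipette tip box, 87 x 122 x 57 mm. Origin centre of underside. Leave alone.
- beaker: Bystander: glass beaker, 72 mm in diameter, 85 mm high. Origin centre of underside. Leave alone.
- reagent: Bystander: brown reagent bottle, 68 mm in diameter, 150 mm high. Origin centre of underside. Leave alone.
- dish: Bystander: covered culture dish, 94 mm in diameter, 16 mm high. Origin centre of underside. Leave alone.

How it is judged (in metres and radians):
On the way:
1. the carrier's hooks are over the rail at its open end (x of carrier_hook in the frame of rail_mid between -0.008 and 0.008 m and z of carrier_hook in the frame of rail_mid between -0.004 and 0.006 m and y of carrier_hook in the frame of rail_mid above 0.02 m), for 0.1 s.
At the end, for the whole second after the job is handed in: The carrier hangs free and still by both hooks (seated within 6 mm in height, 8 mm across, upright within 7 degrees, in line with the rail within 4.5 degrees), its middle 60 to 110 mm from the stop collar's face, the plunger pressed in by 2.5 to 9.5 mm (x of carrier_hook in the frame of rail_mid between -0.008 and 0.008 m and z of carrier_hook in the frame of rail_mid between -0.004 and 0.006 m and value of joint plunger between 0.0025 and 0.0095 m and y of carrier_hook in the frame of stop between 0.0595 and 0.11 m and angle between carrier's own z axis and vertical below 0.12 rad and angle between the y axis of carrier and the y axis of stand, either way round below 0.08 rad and linear speed of carrier below 0.02 m/s and angular speed of carrier below 0.2 rad/s); the robot touches nothing.
It fails at once if a bystander is moved more than 30 mm (distance of any of plain_rack, jar, tip_box, beaker, reagent, dish from where it was at the start of the episode above 0.03 m).
It also fails if it takes over 51 s, if anything falls off the work surface, if the arm or the gripper's body presses on something with over 40 N, if the wrist force passes 120 N, or if a joint passes its speed limit or range.

## Working session

There is one attempt and no reset: what is moved stays moved. The work goes in short steps, Python scripts to look and compute and a tool call to move; the robot and the scene stay as the last step left them, time stands still between calls to the robot, and variables do not carry over. Pictures are saved under pics/ and viewed, at most 10 in all, crops included, and the job is handed in when it is done.

Besides the shell and the picture viewer there is one more tool, called after "Emit:" as name(argument=value, ...) on one line, values as JSON. servo_tool: Moves the arm, as the interface text tells. Its arguments: {"type":"object","properties":{"deltas":{"type":"array"},"fingers":{"type":"number"}},"required":["deltas"]}

```bash
ls; mkdir -p pics; python3 - <<'E'
from plant import bot
import cv2,numpy as np
o=bot.get_obs();print(o)
for n in("side","top"):
    cv2.imwrite(f"pics/{n}0.png",bot.capture(n)[:,:,::-1])
for n in("side","top","wrist"):
    m=bot.camera_model(n);print(n,np.round(m["mtx"],1).tolist(),np.round(m["xyz"],1),np.round(m["rotation"],4).tolist())
E
```

```text
pics
{'time': 0.0, 'joint_positions': array([ 9.56006889e-01,  3.42706300e-01,  1.52498855e+00,  4.32857411e-06,
        1.27540464e+00, -1.46016430e-01]), 'dq': array([-0.00103899,  0.00060677,  0.00052298,  0.00060861, -0.00059419,
        0.00163015]), 'tau': array([-8.49002863e-04, -4.31245351e+01, -2.44217974e+01,  7.17921113e-02,
        5.61052572e-02, -1.39271883e-04]), 'tool_pos': array([236.94660153, 468.04454992, 226.06342434]), 'tcp_rot': array([-3.14010246e+00, -2.23336653e-04,  2.67281822e+00]), 'contact_force': array([-5.56013953e-01, -2.11726052e-04, -1.22937653e-01]), 'moment': array([-0.02865471,  0.01275205,  0.00598962]), 'finger_force': 0.0, 'grip_width': 91.94726560993664}
side [[442.8, 0.0, 318.0], [0.0, 442.8, 237.3], [0.0, 0.0, 1.0]] [-159.7 -630.6  876.7] [-2.1938, -0.0031, -0.8341]
top [[471.6, 0.0, 318.8], [0.0, 471.6, 231.4], [0.0, 0.0, 1.0]] [3.1110e+02 3.0000e-01 1.2927e+03] [-2.9178, -0.0058, -1.523]
wrist [[431.0, 0.0, 319.9], [0.0, 431.0, 245.6], [0.0, 0.0, 1.0]] [163.6 506.1 384.1] [2.8388, 0.0011, 1.1021]
```

View pics/top0.png

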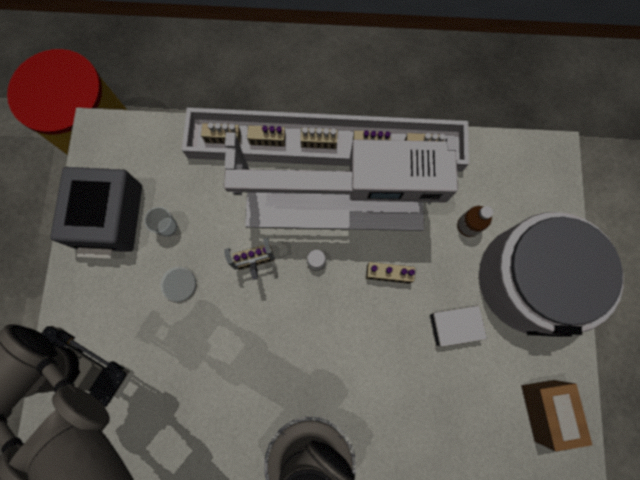

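View pics/side0.png

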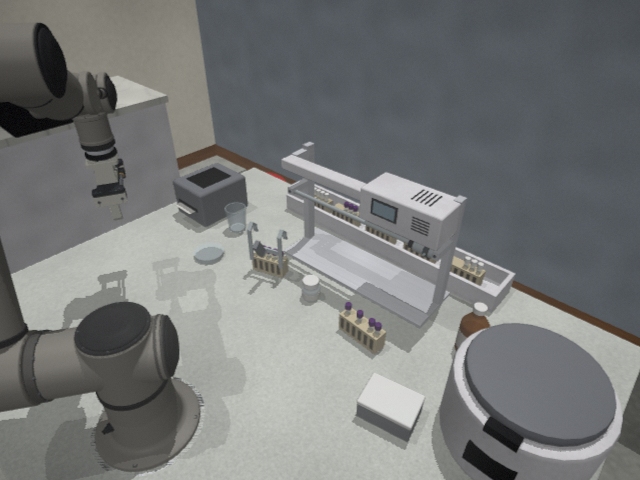

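The top view shows the carrier near (251,257), the stand base from (247,193) to (424,230) and the head around (405,170). The side view shows the carrier near (268,255), with the rail in front of the posts. I'll enlarge both.

```bash
python3 - <<'E'
import cv2
t=cv2.imread("pics/top0.png")[150:300,220:440]
cv2.imwrite("pics/tc.png",cv2.resize(cv2.convertScaleAbs(t,alpha=1.5),None,fx=3.6,fy=3.6,interpolation=cv2.INTER_CUBIC))
t=cv2.imread("pics/side0.png")[135:330,235:475]
cv2.imwrite("pics/sc.png",cv2.resize(cv2.convertScaleAbs(t,alpha=1.3),None,fx=3,fy=3,interpolation=cv2.INTER_CUBIC))
E
```

```text
(no output)
```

View pics/tc.png

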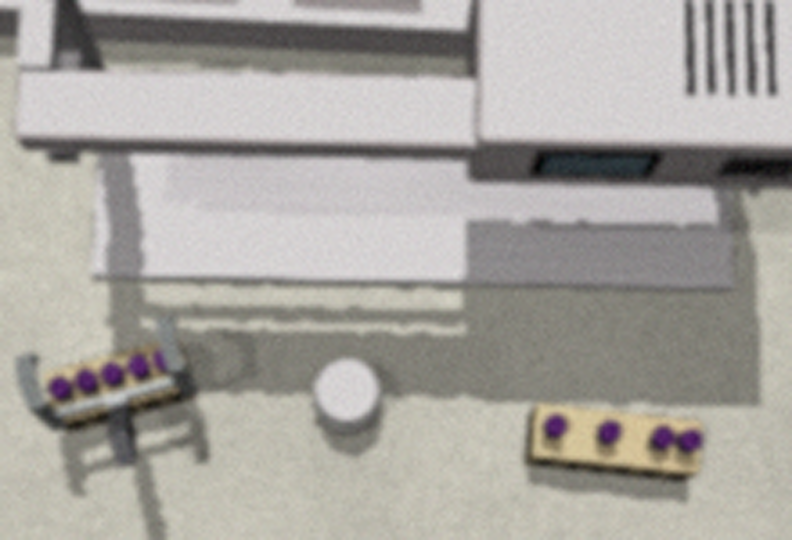

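View pics/sc.png

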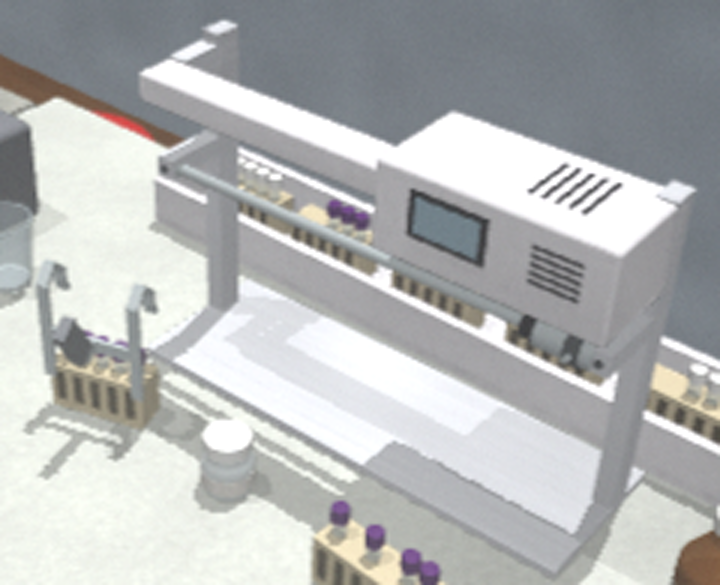

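```bash
cat > h.py <<'E'
import numpy as np,cv2
from scipy.spatial.transform import Rotation as R
from scipy.optimize import least_squares
from plant import bot
def cam(n):
    m=bot.camera_model(n);return np.array(m["mtx"]),np.array(m["xyz"]),R.from_euler("xyz",m["rotation"]).as_matrix()
def proj(c,P):
    p=(np.atleast_2d(P)-c[1])@c[2]@c[0].T;return p[:,:2]/p[:,2:]
def body(q,P): # q=x,y,yaw
    return R.from_euler("z",q[2]).apply(np.atleast_2d(P))+[q[0],q[1],0]
def fit(obs,q0):
    obs=[(cam(n),np.array(u,float),np.array(P,float)) for n,u,P in obs]
    f=lambda q:np.concatenate([proj(c,body(q,P))[0]-u for c,u,P in obs])
    r=least_squares(f,q0,x_scale=[10,10,.1],loss="soft_l1");return r.x,r.fun.reshape(-1,2) if 0 else f(r.x).reshape(-1,2)
E
cat > fit0.py <<'E'
from h import *
T=lambda x,y:(x/3.6+220,y/3.6+150)
S=lambda x,y:(x/3+235,y/3+135)
st=[("top",T(478,137),(-32,-25,340)),("top",T(470,178),(-32,-25,250)),("top",T(93,277),(-85,250,12)),("top",T(730,288),(-85,-250,12)),
("side",S(375,240),(-32,-25,250)),("side",S(380,160),(-32,-25,340)),("side",S(610,345),(-32,-250,250)),("side",S(625,258),(-32,-250,340)),
("side",S(143,97),(-32,250,300)),("side",S(165,170),(0,230,220)),("side",S(598,365),(0,-230,220)),("side",S(563,572),(-85,-250,12))]
q,r=fit(st,[650,0,0]);print(q);print(np.round(r,1).tolist())
ca=[("top",T(112,374),(0,0,85)),("top",T(60,388),(0,40,85)),("top",T(28,357),(0,49,170)),("top",T(168,323),(0,-49,170)),
("side",S(55,266),(0,49,170)),("side",S(143,290),(0,-49,170)),("side",S(55,405),(-20,52,0)),("side",S(140,425),(-20,-52,0)),("side",S(158,397),(20,-52,0)),("side",S(70,345),(-62,0,145))]
q,r=fit(ca,[500,150,0.2]);print(q);print(np.round(r,1).tolist())
E
python3 fit0.py
```

```text
[ 6.60155754e+02 -3.65893061e+01  4.02332623e-02]
[[0.4, -1.7], [-0.3, -0.8], [-0.8, 14.1], [2.6, 12.6], [-0.6, 1.4], [-0.1, -2.4], [-0.2, 0.3], [1.3, -3.0], [-0.8, 0.5], [5.4, -1.4], [0.5, -5.9], [-9.2, 7.8]]
[5.20392033e+02 1.78122408e+02 3.67898694e-01]
[[0.5, -1.1], [0.2, -0.2], [-0.3, 3.7], [-0.3, 0.6], [-1.2, -2.9], [0.4, -3.9], [-0.5, -0.0], [1.9, 1.4], [1.4, 2.8], [-0.3, -6.7]]
```

```bash
cat >> h.py <<'E'
A30=R.from_euler("y",-30,degrees=True)*R.from_matrix(np.array([[-1,0,0],[0,1,0],[0,0,-1.]]))
def Rg(yaw): return R.from_euler("z",yaw)*A30
def cur():
    o=bot.get_obs();return o["tool_pos"],R.from_euler("xyz",o["tcp_rot"]),o
def togo(p,Rt):
    """rotation first (tool rotvec deg), then shift in the NEW tool axes (mm)"""
    p0,R0,o=cur();rv=(R0.inv()*Rt).as_rotvec(degrees=True);s=Rt.inv().apply(np.array(p)-p0)
    print("rot",np.round(rv,2),"n>=%.1f"%(np.linalg.norm(rv)/10.7),"shift",np.round(s,1),"n>=%.1f"%(np.linalg.norm(s)/62.5),"t",round(o["time"],2))
E
python3 -c "
from h import *
print(Rg(0).as_matrix().round(2))
togo((420,144,225),Rg(.31))"
```

```text
[[-0.87  0.    0.5 ]
 [ 0.    1.    0.  ]
 [-0.5   0.   -0.87]]
rot [-11.75 -28.49 -43.56] n>=5.0 shift [ -64.8 -364.4   38.7] n>=6.0 t 0.1
```

Emit:
servo_tool(deltas=[[[0,0,0],[-1.47,-3.56,-5.45]],[[0,0,0],[-1.47,-3.56,-5.45]],[[0,0,0],[-1.47,-3.56,-5.45]],[[0,0,0],[-1.47,-3.56,-5.45]],[[0,0,0],[-1.47,-3.56,-5.45]],[[0,0,0],[-1.47,-3.56,-5.45]],[[0,0,0],[-1.47,-3.56,-5.45]],[[0,0,0],[-1.47,-3.56,-5.45]],[[-0.008,-0.045,0.005],[0,0,0]],[[-0.008,-0.045,0.005],[0,0,0]],[[-0.008,-0.045,0.005],[0,0,0]],[[-0.008,-0.045,0.005],[0,0,0]],[[-0.008,-0.045,0.005],[0,0,0]],[[-0.008,-0.045,0.005],[0,0,0]],[[-0.008,-0.045,0.005],[0,0,0]],[[-0.008,-0.045,0.005],[0,0,0]],[[0,0,0],[0,0,0]],[[0,0,0],[0,0,0]]], fingers=1.0)

```text
time: 2.35
tool_pos: [417.8, 150.0, 223.3]
tcp_rot: [3.14, 0.523, -2.833]
contact_force: [-0.4, -0.2, -0.3]
grip_width: 91.7
finger_force: 0.0
```

```bash
python3 - <<'E'
from h import *
q=(520,178,.33)
togo((420,144,225),Rg(.31))
m=bot.camera_model("wrist");print(m)
im=bot.capture("wrist")[:,:,::-1]
cv2.imwrite("pics/w1.png",im)
cv2.imwrite("pics/w1v.png",cv2.resize(cv2.convertScaleAbs(im,alpha=1.4),(800,600)))
E
```

```text
rot [ 0.07 -0.03 -0.08] n>=0.0 shift [-1.  -6.4 -1.3] n>=0.1 t 2.35
{'mtx': array([[430.96107487,   0.        , 319.94621341],
       [  0.        , 430.96107487, 245.58803995],
       [  0.        ,   0.        ,   1.        ]]), 'xyz': array([274.62945827, 105.45857257, 319.54964738]), 'rotation': array([ 2.31506152, -0.00270219,  1.88036431])}
```

View pics/w1v.png

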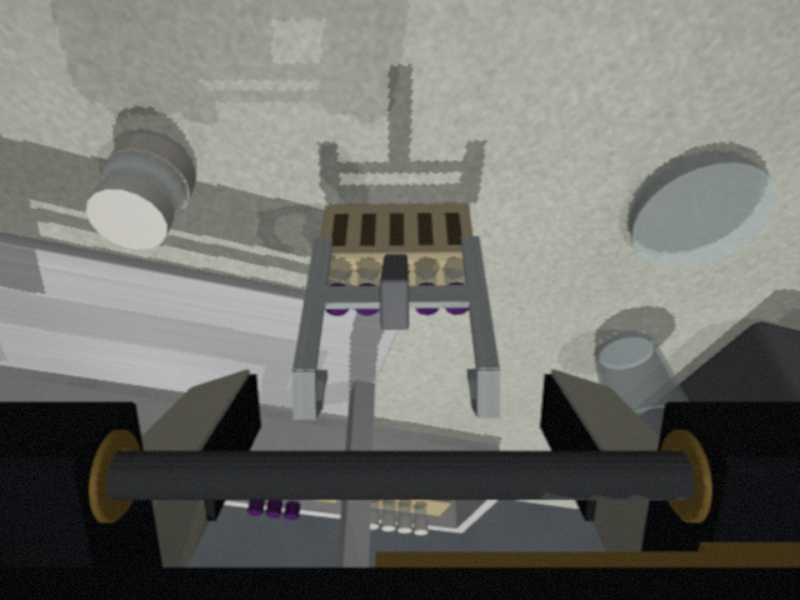

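```bash
cat >> fit0.py <<'E'
print("wrist")
W=lambda x,y:(x/1.25,y/1.25)
cw=[("wrist",W(327,204),(-20,-52,0)),("wrist",W(470,204),(-20,52,0)),("wrist",W(305,417),(0,-49,170)),("wrist",W(487,416),(0,49,170)),("wrist",W(395,302),(-62,0,145))]
q,r=fit(cw,[520,170,0.3]);print(q);print(np.round(r,1).tolist())
q2,r=fit(cw+ca[:4],[520,170,0.3]);print(q2);print(np.round(r,1).tolist())
q=q2
g=body(q,(-54.5,0,132))[0];Rt=Rg(q[2]);z=Rt.as_matrix()[:,2];print("tcp",g+19*z)
togo(g+19*z,Rt)
p0,R0,o=cur()
for P in[(-62,0,145),(-20,52,55),(-20,-52,55)]:print(P,proj(cam("wrist"),body(q,P))*1.25)
E
python3 fit0.py|sed -n '/wrist/,$p'
```

```text
wrist
[5.12027817e+02 1.81226076e+02 3.21981844e-01]
[[-2.2, -6.4], [-0.2, -7.6], [-0.4, 1.5], [2.4, 1.2], [0.2, 1.3]]
[5.16464843e+02 1.81957495e+02 3.11217821e-01]
[[-2.2, -2.8], [-1.2, -3.0], [-0.6, 4.6], [0.4, 5.1], [0.3, 6.3], [-1.1, 0.3], [-1.7, 0.4], [-2.3, 4.1], [-1.7, 3.2]]
tcp [473.62658232 168.17767722 115.54551733]
rot [ 0.08 -0.02 -0.03] n>=0.0 shift [  3.1  -0.5 122.7] n>=2.0 t 2.4
(-62, 0, 145) [[395.37413715 309.86280438]]
(-20, 52, 55) [[475.9565587  251.04446013]]
(-20, -52, 55) [[316.39174661 251.28432308]]
```

The wrist view shows the carrier undisturbed: tab end at (395,302), hook peaks at (305,417) and (487,416), and block bottom corners at (327,204) and (470,204). The approach is aligned.

Emit:
servo_tool(deltas=[[[0.002,0,0.024],[0,0,0]],[[0.002,0,0.024],[0,0,0]],[[0,0,0.024],[0,0,0]],[[0,0,0.024],[0,0,0]],[[0,0,0.015],[0,0,0]],[[0,0,0.01],[0,0,0]],[[0,0,0],[0,0,0]],[[0,0,0],[0,0,0]]], fingers=0.5)

```text
time: 3.4
tool_pos: [475.3, 165.4, 131.4]
tcp_rot: [3.132, 0.507, -2.831]
contact_force: [0.1, 0.7, 0.5]
grip_width: 45.7
finger_force: 0.0
```

Emit:
servo_tool(deltas=[[[0,0,0],[0,0,0]],[[0,0,0],[0,0,0]],[[0,0,0],[0,0,0]],[[0,0,0],[0,0,0]],[[0,0,0],[0,0,0]],[[0,0,0],[0,0,0]]], fingers=0.0)

```text
time: 4.15
tool_pos: [475.4, 165.4, 131.0]
tcp_rot: [3.132, 0.506, -2.831]
contact_force: [-1.3, 0.7, 1.8]
grip_width: 13.8
finger_force: 30.0
```

```bash
python3 - <<'E'
from h import *
p,r,o=cur();print(o["joint_positions"].round(3),o["contact_force"].round(1),o["moment"].round(2))
q=(514,181.5,.312)
# grasp pt in carrier frame
g=p-19*r.as_matrix()[:,2];print("grasp in carrier",R.from_euler("z",-q[2]).apply(g-[q[0],q[1],0]).round(1))
E
```

```text
[ 0.116  0.225  2.157  0.38   0.283 -2.107] [-1.3  0.7  1.8] [0.01 0.28 0.09]
grasp in carrier [-50.9  -3.6 147.6]
```

Emit:
servo_tool(deltas=[[[0,0,0],[0,0,0]],[[0,0,0],[0,0,0]],[[0,0,-0.02],[0,0,0]],[[0,0,-0.03],[0,0,0]],[[0,0,-0.03],[0,1,0]],[[0,0,-0.03],[0,1.5,0]],[[0,0,0],[0,1.5,0]],[[0,0,0],[0,0,0]],[[0,0,0],[0,0,0]]], fingers=0.5)

```text
time: 5.28
tool_pos: [425.1, 148.3, 226.0]
tcp_rot: [3.131, 0.434, -2.831]
contact_force: [-0.3, 0.2, 0.2]
grip_width: 45.8
finger_force: 0.0
```

```bash
python3 - <<'E'
from h import *
p,r,o=cur();print(o["joint_positions"].round(3))
np.save("w2cam.npy",np.array(cam("wrist"),dtype=object),allow_pickle=True)
im=bot.capture("wrist")[:,:,::-1]
cv2.imwrite("pics/w2.png",im)
cv2.imwrite("pics/w2v.png",cv2.resize(cv2.convertScaleAbs(im[100:400,180:460],alpha=1.4),None,fx=2,fy=2,interpolation=cv2.INTER_CUBIC))
E
```

```text
[ 0.092 -0.019  2.063  0.162  0.681 -1.897]Traceback (most recent call last):
  File "<stdin>", line 3, in <module>
ValueError: could not broadcast input array from shape (3,3) into shape (3,)
```

```bash
python3 - <<'E'
from h import *
im=bot.capture("wrist")[:,:,::-1]
cv2.imwrite("pics/w2v.png",cv2.resize(cv2.convertScaleAbs(im[100:400,180:460],alpha=1.4),None,fx=2,fy=2,interpolation=cv2.INTER_CUBIC))
E
```

```text
(no output)
```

View pics/w2v.png

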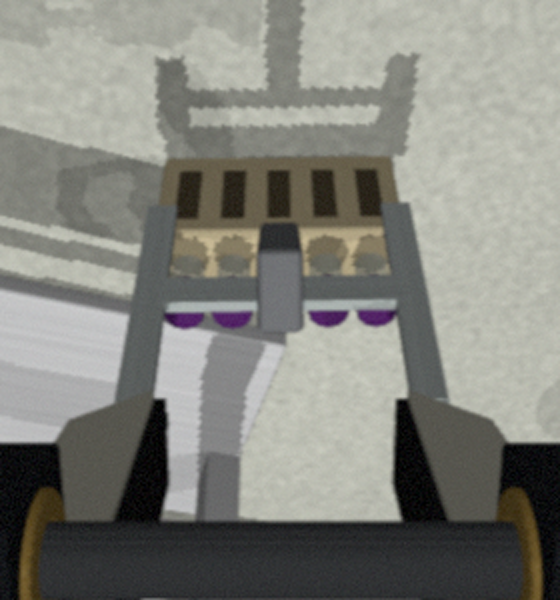

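```bash
cat > fit1.py <<'E'
from h import *
W=lambda x,y:(180+x/2,100+y/2)
cw=[("wrist",W(166,155),(-20,-52,0)),("wrist",W(392,155),(-20,52,0)),("wrist",W(259,250),(-73.3,-7,138.5)),("wrist",W(302,250),(-73.3,7,138.5)),
("wrist",W(259,330),(-50.7,-7,151.5)),("wrist",W(301,330),(-50.7,7,151.5))]
q,r=fit(cw,[516,180,0.3]);print(q);print(np.round(r,1).tolist())
q3,r=fit(cw[2:],[516,180,0.3]);print(q3);print(np.round(r,1).tolist())
q[2]=.318
Rt=R.from_euler("z",q[2])*R.from_euler("y",4.5,degrees=True)*A30
for a in(0,3):
  g=body(q,(-54.5-.5*a,0,132+.866*a))[0];z=Rt.as_matrix()[:,2];print("tcp",g+19*z);togo(g+19*z,Rt)
E
python3 fit1.py
```

```text
[5.13962644e+02 1.80881275e+02 3.30557474e-01]
[[-0.8, -3.1], [0.2, -5.2], [-1.5, 0.1], [0.7, -0.3], [-0.4, 2.7], [1.8, 2.3]]
[5.13825674e+02 1.78875821e+02 3.02004782e-01]
[[-1.1, -1.1], [1.1, -1.0], [-1.1, 1.6], [1.1, 1.7]]
tcp [469.96473124 166.39842744 114.8508796 ]
rot [ 0.42 -0.64 -0.38] n>=0.1 shift [  4.2   3.2 121.2] n>=1.9 t 5.33
tcp [468.53993726 165.92942625 117.4488796 ]
rot [ 0.42 -0.64 -0.38] n>=0.1 shift [  4.5   3.2 118.2] n>=1.9 t 5.33
```

The view shows the carrier still standing straight: tab end face at crop (260–302, 250–330), block bottom corners at (166,155) and (392,155). I'll go in again with about 25° of lean, because joint 5 reached its limit last time.

Emit:
servo_tool(deltas=[[[0.002,0.001,0.02],[0,0,0]],[[0.002,0.001,0.02],[0,0,0]],[[0,0,0.02],[0,0,0]],[[0,0,0.02],[0,0,0]],[[0,0,0.015],[0,0,0]],[[0,0,0.015],[0,0,0]],[[0,0,0.008],[0,0,0]],[[0,0,0],[0,0,0]],[[0,0,0],[0,0,0]]])

```text
time: 6.45
tool_pos: [468.5, 165.3, 119.0]
tcp_rot: [3.132, 0.436, -2.831]
contact_force: [0.2, -0.0, 0.1]
grip_width: 46.1
finger_force: 0.0
```

```bash
python3 - <<'E'
from h import *
p,r,o=cur();print(o["joint_positions"].round(3),o["contact_force"].round(1))
q=(514,180,.318)
g=p-19*r.as_matrix()[:,2];print("grasp in carrier",R.from_euler("z",-q[2]).apply(g-[q[0],q[1],0]).round(1))
togo((469,165,117),Rg(.312))
E
```

```text
[ 0.129  0.249  2.128  0.256  0.347 -1.978] [ 0.2 -0.   0.1]
grasp in carrier [-55.9   0.2 136.3]
rot [ 0.53 -5.   -0.07] n>=0.5 shift [ 0.7 -0.5  2. ] n>=0.0 t 6.45
```

Emit:
servo_tool(deltas=[[[0,0,0],[0,0,0]],[[0,0,0],[0,0,0]],[[0,0,0],[0,0,0]],[[0,0,0],[0,0,0]],[[0,0,0],[0,0,0]],[[-0.004,0,-0.009],[0,0,0]],[[-0.007,0,-0.015],[0,0,0]],[[-0.008,0,-0.017],[0,0,0]],[[-0.008,0,-0.017],[0,0,0]],[[-0.008,0,-0.017],[0,0,0]],[[-0.007,0,-0.015],[0,0,0]],[[-0.004,0,-0.009],[0,0,0]],[[-0.002,0,-0.004],[0,0,0]],[[0,0,0],[0,0,0]],[[0,0,0],[0,0,0]]], fingers=0.0)

```text
time: 8.32
tool_pos: [468.3, 164.3, 231.7]
tcp_rot: [3.132, 0.435, -2.831]
contact_force: [-0.0, 0.2, -3.1]
grip_width: 13.6
finger_force: 30.0
```

```bash
python3 - <<'E'
from h import *
p,r,o=cur();print(o["joint_positions"].round(3),o["contact_force"].round(1),o["moment"].round(2))
w=cv2.convertScaleAbs(bot.capture("wrist")[:,:,::-1],alpha=1.4)
s=bot.capture("side")[:,:,::-1]; t=bot.capture("top")[:,:,::-1]
cv2.imwrite("pics/s3.png",s);cv2.imwrite("pics/t3.png",t)
s=cv2.resize(cv2.convertScaleAbs(s[135:295,240:470],alpha=1.3),(400,278),interpolation=cv2.INTER_CUBIC)
v=np.zeros((600,800,3),np.uint8)
v[:300,:400]=cv2.resize(w,(400,300));v[:278,400:]=s
t=cv2.resize(cv2.convertScaleAbs(t[150:265,220:473],alpha=1.5),(660,300),interpolation=cv2.INTER_CUBIC);v[300:,:660]=t
cv2.imwrite("pics/v3.png",v)
E
```

```text
[ 0.126  0.066  1.958  0.136  0.696 -1.844] [-0.   0.2 -3.1] [-0.19  0.6   0.01]
```

View pics/v3.png

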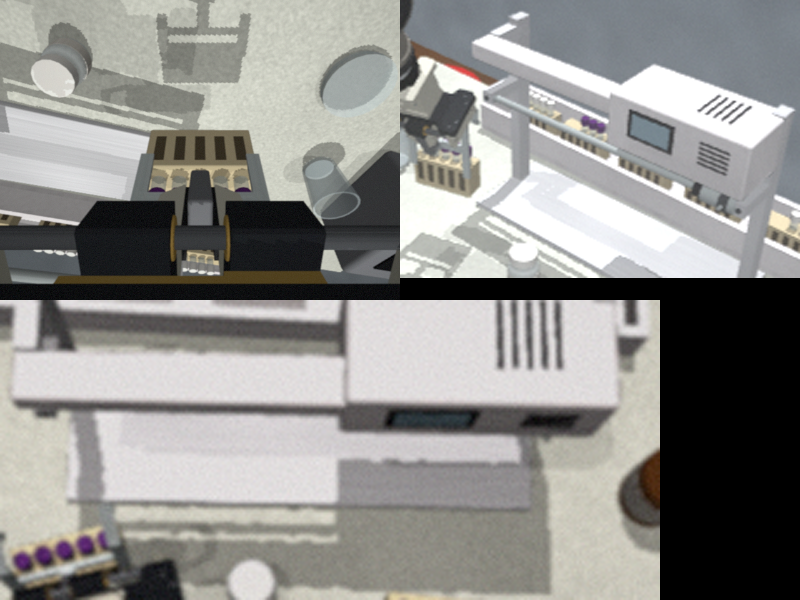

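```bash
cat > fit2.py <<'E'
from h import *
T=lambda x,y:(x/3.6+220,y/3.6+150)
S=lambda x,y:(x/3+235,y/3+135)
T2=lambda x,y:(220+x/2.609,150+(y-300)/2.609)
st=[("top",T(478,137),(-32,-25,340)),("top",T(470,178),(-32,-25,250)),("top",T2(345,403),(-32,-25,340)),("top",T2(340,430),(-32,-25,250)),("top",T2(618,408),(-32,-250,340)),("top",T2(603,435),(-32,-250,250)),
("side",S(375,240),(-32,-25,250)),("side",S(380,160),(-32,-25,340)),("side",S(610,345),(-32,-250,250)),("side",S(625,258),(-32,-250,340)),("side",S(143,97),(-32,250,300))]
base=[("top",T(93,277),250),("top",T(730,288),-250)]
rail=[S(185,174),S(280,212),S(360,246),S(480,299)]
cT,cS=cam("top"),cam("side")
def f(v):
    q=v[:3];o=[proj(cT if n=="top" else cS,body(q,P))[0]-u for n,u,P in st]
    o+=[proj(cT,body(q,(v[3],y,12)))[0]-u for n,u,y in base]
    a,b=proj(cS,body(q,[(0,200,220),(0,-150,220)]));d=(b-a)/np.linalg.norm(b-a);n=np.array([-d[1],d[0]])
    for u in rail:o.append(np.array([2*n@(a-u),0]))
    return np.concatenate(o)
r=least_squares(f,[650,-30,0.04,-60],x_scale=[10,10,.1,10],loss="soft_l1")
if __name__=="__main__":
    print(r.x);print(f(r.x).reshape(-1,2).round(1).tolist())
    # carrier in tool: predicted corners vs seen
    q=(514,180,.318);Rt=R.from_euler("xyz",[3.132,.436,-2.831]);t0=np.array([468.5,165.3,119.])
    p,R1,o=cur()
    for P in[(-20,-52,0),(-20,52,0),(-20,-52,55),(-20,52,55),(-20,0,55)]:
        X=R1.apply(Rt.inv().apply(body(q,P)[0]-t0))+p;print(P,(proj(cam("wrist"),X)/1.6).round(0))
E
python3 fit2.py
```

```text
[ 6.56463521e+02 -3.72543189e+01  3.26008263e-02 -4.32586799e+01]
[[0.6, 0.1], [-0.2, 0.9], [1.1, -1.3], [0.0, 0.5], [2.7, -1.5], [-3.2, 0.2], [-1.3, 2.1], [-1.0, -1.8], [-1.3, 1.5], [0.3, -1.9], [-1.2, 0.7], [-0.1, 0.1], [2.1, -0.1], [-3.1, 0.0], [-0.7, 0.0], [0.1, 0.0], [0.1, 0.0]]
(-20, -52, 0) [[148. 126.]]
(-20, 52, 0) [[247. 126.]]
(-20, -52, 55) [[139. 163.]]
(-20, 52, 55) [[255. 162.]]
(-20, 0, 55) [[197. 163.]]
```

The picture shows the carrier held level, with all bystanders in place. Next I'll turn it to the rail's direction and move to a standoff in front of the open end.

```bash
cat >> h.py <<'E'
C0=(np.array([514,180,0.]),R.from_euler("z",.318)); T0=(np.array([468.5,165.3,119.]),R.from_euler("xyz",[3.132,.436,-2.831]))
RELR=C0[1].inv()*T0[1]; RELP=C0[1].inv().apply(T0[0]-C0[0])
def tool_for(c,yaw,pitch=0):
    Rc=R.from_euler("z",yaw)*R.from_euler("y",pitch);return np.array(c)+Rc.apply(RELP),Rc*RELR
def carrier():
    p,r,o=cur();Rc=r*RELR.inv();return p-Rc.apply(RELP),Rc,o
STAND=(656.5,-37.3,.0326)
E
python3 -c "
from h import *
c=body(STAND,(-60,95,114))[0];print(c)
togo(*tool_for(c,STAND[2]))
c=body(STAND,(0,95,114))[0]
togo(*tool_for(c,STAND[2]))"
```

```text
[593.43542851  55.69386981 114.        ]
rot [ 6.92 -0.19 14.84] n>=1.5 shift [ -67.8 -112.1   29.3] n>=2.1 t 8.47
rot [ 6.92 -0.19 14.84] n>=1.5 shift [-122.2 -111.9   54.7] n>=2.8 t 8.47
```

Emit:
servo_tool(deltas=[[[0,0,0],[0.9,0,1.8]],[[0,0,0],[1.5,0,3.3]],[[0,0,0],[1.5,0,3.3]],[[0,0,0],[1.5,0,3.3]],[[0,0,0],[1.5,-0.2,3.1]],[[-0.005,-0.008,0.002],[0,0,0]],[[-0.011,-0.018,0.005],[0,0,0]],[[-0.013,-0.022,0.006],[0,0,0]],[[-0.013,-0.022,0.006],[0,0,0]],[[-0.012,-0.02,0.005],[0,0,0]],[[-0.009,-0.014,0.004],[0,0,0]],[[-0.005,-0.008,0.002],[0,0,0]],[[0,0,0],[0,0,0]],[[0,0,0],[0,0,0]]])

```text
time: 10.22
tool_pos: [546.0, 54.9, 232.9]
tcp_rot: [3.132, 0.437, -3.115]
contact_force: [0.3, 0.1, -2.7]
grip_width: 13.9
finger_force: 30.0
```

```bash
python3 - <<'E'
from h import *
c=body(STAND,(-60,95,114))[0]
togo(*tool_for(c,STAND[2]))
cc,Rc,o=carrier();print(cc.round(1),Rc.as_euler("xyz",degrees=True).round(1))
cS,cT=cam("side"),cam("top")
t=bot.capture("top")[:,:,::-1].copy();s=bot.capture("side")[:,:,::-1].copy()
cv2.imwrite("pics/t4.png",t);cv2.imwrite("pics/s4.png",s)
X=lambda P:Rc.apply(P)+cc
def mk(im,c,x0,y0,w,h,k):
    im=cv2.resize(cv2.convertScaleAbs(im[y0:y0+h,x0:x0+w],alpha=1.4),None,fx=k,fy=k,interpolation=cv2.INTER_CUBIC)
    pts=[(X((0,s*49,170)),(0,0,255)) for s in(-1,1)]+[(X((24,s*49,124)),(0,255,255)) for s in(-1,1)]+[(X((-20,s*52,0)),(0,255,0)) for s in(-1,1)]+[(body(STAND,(0,y,220))[0],(255,0,0)) for y in range(-20,201,20)]+[(body(STAND,(-32,-25,250))[0],(255,0,255)),(body(STAND,(-32,250,300))[0],(255,0,255))]
    for P,col in pts:
        u=(proj(c,P)[0]-[x0,y0])*k;cv2.circle(im,tuple(np.int32(u.round())),2,col,-1)
    return im
a=mk(s,cS,240,130,150,140,4);b=mk(t,cT,240,150,110,100,2)
v=np.zeros((600,800,3),np.uint8);v[:560,:600]=a;v[:200,580:800]=b
cv2.imwrite("pics/v4.png",v)
E
```

```text
rot [0.03 0.04 0.07] n>=0.0 shift [ 0.3 -0.5 -0.2] n>=0.0 t 10.22
[593.9  56.3 114. ] [-0.  -0.   1.9]
```

View pics/v4.png

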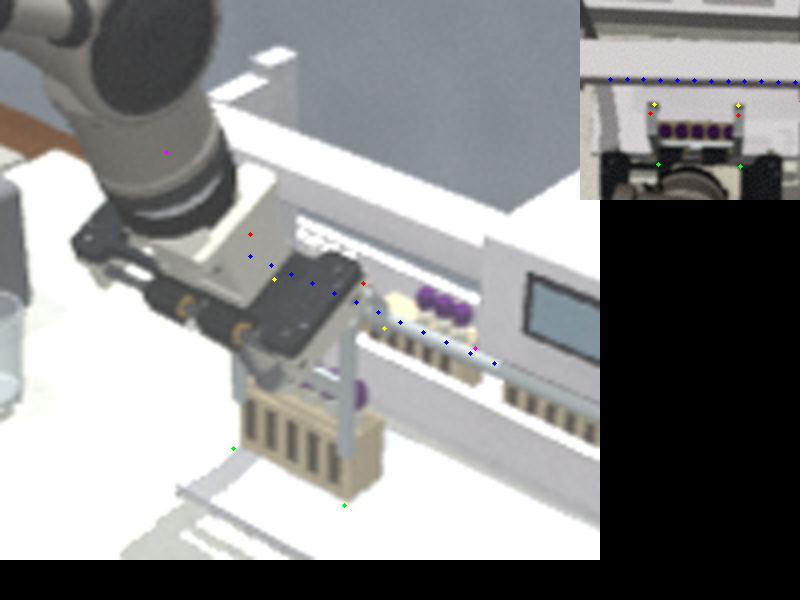

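```bash
python3 - <<'E'
from h import *
cc,Rc,o=carrier()
print(proj(cam("top"),Rc.apply((0,0,85))+cc), proj(cam("top"),Rc.apply((5,0,85))+cc), "obs 298.5 215.5 (auto below)")
t=cv2.imread("pics/t4.png").astype(int);b,g,r=t[...,0],t[...,1],t[...,2]
m=(np.minimum(b,r)-g>15);m[:205]=0;m[225:]=0;m[:,:275]=0;m[:,325:]=0
ys,xs=np.nonzero(m);print(len(xs),xs.mean(),ys.mean(),np.percentile(ys,[2,98]))
# same for original
t=cv2.imread("pics/top0.png").astype(int);b,g,r=t[...,0],t[...,1],t[...,2]
m=(np.minimum(b,r)-g>15);m[:240]=0;m[268:]=0;m[:,:225]=0;m[:,275:]=0
ys,xs=np.nonzero(m);print(len(xs),xs.mean(),ys.mean(),proj(cam("top"),body((514,180,.318),(0,0,85))))
E
```

```text
[[298.40180878 216.57760875]] [[298.44974149 214.5580688 ]] obs 298.5 215.5 (auto below)
96 297.1770833333333 215.05208333333334 [213.  217.1]
101 248.3960396039604 253.9009900990099 [[250.72616934 255.19817955]]
```

```bash
sed -i 's/C0=(np.array(\[514,180,0.\])/C0=(np.array([517.3,181,0.])/' h.py; python3 -c "
from h import *
c=body(STAND,(0,95,114))[0]
togo(*tool_for(c,STAND[2]))
c=body(STAND,(0,95,70))[0]
togo(*tool_for(c,STAND[2]))"
```

```text
rot [0.04 0.06 0.1 ] n>=0.0 shift [-50.8  -0.5  23.8] n>=0.9 t 10.32
rot [0.04 0.06 0.1 ] n>=0.0 shift [-32.2  -0.9  63.6] n>=1.1 t 10.32
```

Emit:
servo_tool(deltas=[[[-0.006,0,0.003],[0,0,0]],[[-0.009,0,0.004],[0,0,0]],[[-0.009,0,0.004],[0,0,0]],[[-0.009,0,0.004],[0,0,0]],[[-0.008,0,0.004],[0,0,0]],[[-0.006,0,0.003],[0,0,0]],[[-0.004,0,0.002],[0,0,0]],[[0,0,0],[0,0,0]],[[0,0,0],[0,0,0]]])

```text
time: 11.45
tool_pos: [602.5, 56.4, 232.9]
tcp_rot: [3.132, 0.437, -3.116]
contact_force: [-0.1, -0.8, -2.8]
grip_width: 14.0
finger_force: 30.0
```

```bash
python3 - <<'E'
from h import *
cc,Rc,o=carrier();print(cc.round(1),Rc.as_euler("xyz",degrees=True).round(1),o["contact_force"].round(1),o["moment"].round(2),o["joint_positions"].round(2))
togo(*tool_for(body(STAND,(0,95,114))[0],STAND[2]))
v=np.zeros((600,800,3),np.uint8)
s=bot.capture("side")[:,:,::-1];w=bot.capture("wrist")[:,:,::-1]
cv2.imwrite("pics/s5.png",s)
v[:, :600]=cv2.resize(cv2.convertScaleAbs(s[150:270,270:390],alpha=1.3),(600,600),interpolation=cv2.INTER_CUBIC)
v[:200,600:]=cv2.resize(cv2.convertScaleAbs(w[140:480,150:490],alpha=1.4),(200,200),interpolation=cv2.INTER_AREA)
cv2.imwrite("pics/v5.png",v)
c=cam("side")
for n,P in dict(peakR=Rc.apply((0,-49,170))+cc,lipR=Rc.apply((24,-49,124))+cc,rail45=body(STAND,(0,46,220))[0],rail20=body(STAND,(0,20,220))[0]).items():print(n,((proj(c,P)[0]-[270,150])*5).round())
E
```

```text
[653.9  57.7 113.9] [-0.  -0.1  1.9] [-0.1 -0.8 -2.8] [-0.01  0.72  0.05] [-0.06  0.27  1.7   0.07  0.74 -1.7 ]
rot [0.01 0.05 0.05] n>=0.0 shift [ 0.3 -0.  -0.2] n>=0.0 t 11.45
peakR [375. 210.]
lipR [398. 266.]
rail45 [370. 311.]
rail20 [408. 328.]
```

View pics/v5.png

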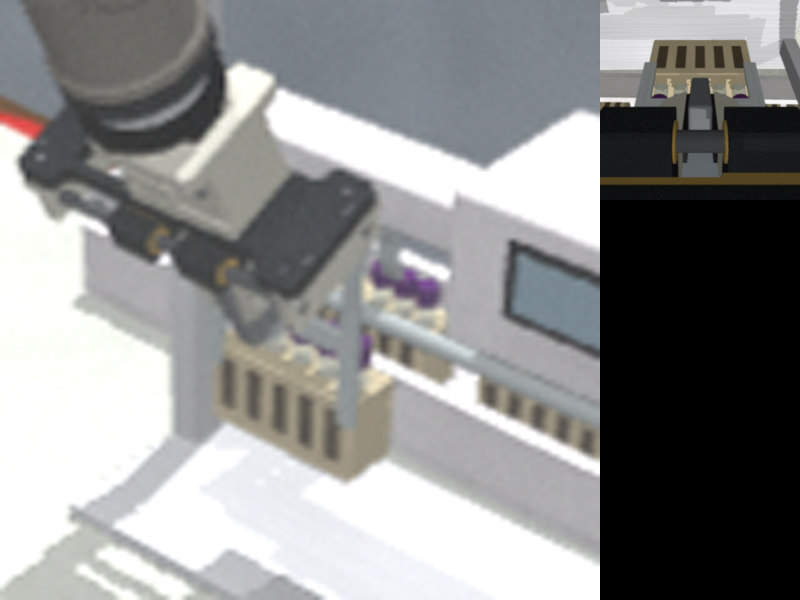

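The side crop shows the right hook's strap crossing in front of the rail near (350,320), with the lip above the rail at about (390,250). There is no contact force, so I'll lower it.

Emit:
servo_tool(deltas=[[[0.002,0,0.0045],[0,0,0]],[[0.002,0,0.0045],[0,0,0]],[[0.002,0,0.0045],[0,0,0]],[[0,0,0],[0,0,0]]])

```text
time: 12.05
tool_pos: [602.7, 56.5, 217.4]
tcp_rot: [3.132, 0.436, -3.116]
contact_force: [0.0, -0.9, -4.0]
grip_width: 13.7
finger_force: 30.0
```

Emit:
servo_tool(deltas=[[[0.002,0,0.0045],[0,0,0]],[[0.002,0,0.0045],[0,0,0]],[[0.002,0,0.0045],[0,0,0]],[[0.002,0,0.0045],[0,0,0]],[[0,0,0],[0,0,0]]])

```text
time: 12.68
tool_pos: [603.1, 56.7, 197.8]
tcp_rot: [3.132, 0.436, -3.116]
contact_force: [-0.2, 0.3, -3.4]
grip_width: 13.4
finger_force: 30.0
```

Emit:
servo_tool(deltas=[[[0.001,0,0.0022],[0,0,0]],[[0.001,0,0.0022],[0,0,0]],[[0.001,0,0.0022],[0,0,0]],[[0,0,0],[0,0,0]]])

```text
time: 13.18
tool_pos: [603.3, 56.7, 191.0]
tcp_rot: [3.132, 0.437, -3.115]
contact_force: [-0.3, -0.4, -3.6]
grip_width: 14.0
finger_force: 30.0
```

Emit:
servo_tool(deltas=[[[0.0005,0,0.0011],[0,0,0]],[[0.0005,0,0.0011],[0,0,0]],[[0.0005,0,0.0011],[0,0,0]],[[0,0,0],[0,0,0]]])

```text
time: 13.68
tool_pos: [603.4, 56.7, 187.5]
tcp_rot: [3.132, 0.437, -3.115]
contact_force: [-0.6, 0.2, -2.9]
grip_width: 13.9
finger_force: 30.0
```

Emit:
servo_tool(deltas=[[[0.0005,0,0.0011],[0,0,0]],[[0.0005,0,0.0011],[0,0,0]],[[0,0,0],[0,0,0]]])

```text
time: 14.05
tool_pos: [603.9, 56.7, 185.5]
tcp_rot: [3.132, 0.438, -3.115]
contact_force: [0.9, -1.1, -2.1]
grip_width: 13.8
finger_force: 30.0
```

Emit:
servo_tool(deltas=[[[0.0005,0,0.0011],[0,0,0]],[[0.0005,0,0.0011],[0,0,0]],[[0,0,0],[0,0,0]]])

```text
time: 14.42
tool_pos: [604.6, 56.7, 184.3]
tcp_rot: [3.133, 0.441, -3.115]
contact_force: [-2.0, -1.3, 4.5]
grip_width: 13.5
finger_force: 30.0
```

Emit:
servo_tool(deltas=[[[0,0,0],[0,0,0]],[[0,0,0],[0,0,0]],[[0,0,0],[0,-1.5,0]],[[0,0,0],[0,-1.5,0]],[[-0.001,0,0],[0,-1.5,0]],[[0,0,0],[0,0,0]],[[0,0,0],[0,0,0]],[[0,0,0],[0,0,0]],[[0,0,0],[0,0,0]]], fingers=0.4)

```text
time: 15.55
tool_pos: [604.5, 56.8, 183.3]
tcp_rot: [3.132, 0.516, -3.116]
contact_force: [-0.5, -0.4, 0.3]
grip_width: 36.7
finger_force: 0.0
```

```bash
python3 - <<'E'
from h import *
p,r,o=cur();print(p.round(1),r.as_euler("xyz").round(3),o["contact_force"].round(1),o["moment"].round(2),o["joint_positions"].round(2),o["grip_width"],o["time"])
# expected grip if seated: 
g=body(STAND,(-54.5,95,198))[0];Rt=Rg(STAND[2]);togo(g+19*Rt.as_matrix()[:,2],Rt)
s=bot.capture("side")[:,:,::-1];w=bot.capture("wrist")[:,:,::-1]
cv2.imwrite("pics/s6.png",s);cv2.imwrite("pics/w6.png",w)
v=np.zeros((600,800,3),np.uint8)
v[:, :400]=cv2.resize(cv2.convertScaleAbs(s[155:275,280:360],alpha=1.3),(400,600),interpolation=cv2.INTER_CUBIC)
v[:400,400:]=cv2.resize(cv2.convertScaleAbs(w[140:420,180:460],alpha=1.4),(400,400),interpolation=cv2.INTER_CUBIC)
cv2.imwrite("pics/v6.png",v)
E
```

```text
[604.5  56.8 183.3] [ 3.132  0.516 -3.116] [-0.5 -0.4  0.3] [-0.    0.26  0.02] [-0.06  0.3   1.84  0.11  0.48 -1.74] 36.669719827724 15.55
rot [ 0.35 -0.46 -0.37] n>=0.1 shift [-2.5 -0.8  3.4] n>=0.1 t 15.55
```

View pics/v6.png

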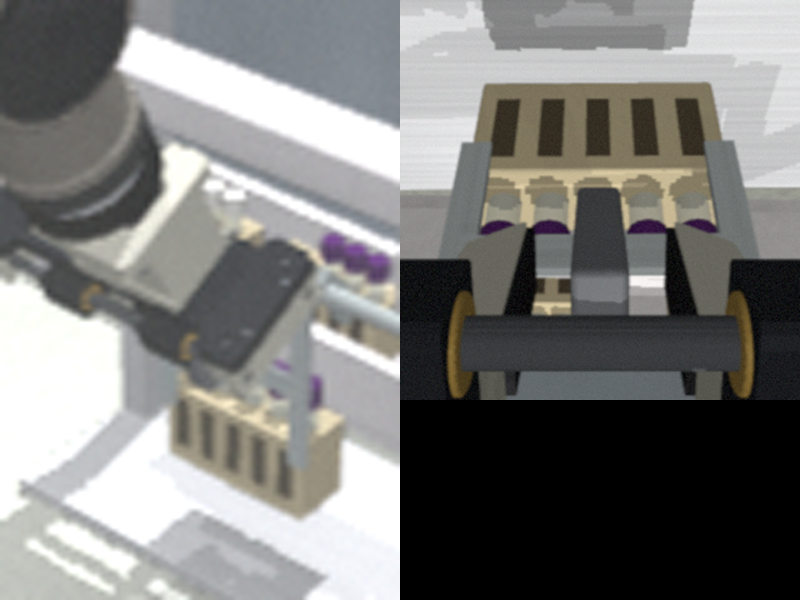

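Picture 10 shows the carrier hanging upright by its hooks, the tab centred between the open fingers at (600,240). I'll regrip at this steeper lean and slide.

Emit:
servo_tool(deltas=[[[-0.001,0,0.003],[0,0,0]],[[0,0,0],[0,0,0]],[[0,0,0],[0,0,0]],[[0,0,0],[0,0,0]],[[0,0,0],[0,0,0]],[[0,0,0],[0,0,0]]], fingers=0.0)

```text
time: 16.4
tool_pos: [606.7, 56.9, 181.1]
tcp_rot: [3.132, 0.516, -3.116]
contact_force: [0.5, -0.5, -0.7]
grip_width: 13.6
finger_force: 30.0
```

```bash
python3 -c "
from h import *
p,r,o=cur();print(o['contact_force'].round(1),o['moment'].round(2),p,o['time'])
d=np.array([np.sin(.0326),-np.cos(.0326),0]);print(r.inv().apply(d*20).round(2),r.inv().apply([0,0,1]).round(2))"
```

```text
[ 0.5 -0.5 -0.7] [-0.08  0.36  0.03] [606.74190898  56.92004229 181.12631784] 16.4
[ -0.13 -20.    -0.12] [-0.49  0.01 -0.87]
```

Emit:
servo_tool(deltas=[[[0,-0.004,0],[0,0,0]],[[0,-0.008,0],[0,0,0]],[[0,-0.01,0],[0,0,0]],[[0,-0.01,0],[0,0,0]],[[0,-0.01,0],[0,0,0]],[[0,-0.008,0],[0,0,0]],[[0,0,0],[0,0,0]]])

```text
time: 17.27
tool_pos: [608.6, 5.6, 181.0]
tcp_rot: [3.133, 0.517, -3.118]
contact_force: [-1.8, -3.0, 2.8]
grip_width: 13.6
finger_force: 30.0
```

Emit:
servo_tool(deltas=[[[0,-0.005,0],[0,0,0]],[[0,-0.01,0],[0,0,0]],[[0,-0.01,0],[0,0,0]],[[0,-0.01,0],[0,0,0]],[[0,-0.01,0],[0,0,0]],[[0,-0.01,0],[0,0,0]],[[0,-0.01,0],[0,0,0]],[[0,-0.005,0],[0,0,0]],[[0,0,0],[0,0,0]]])

```text
time: 18.4
tool_pos: [610.5, -63.3, 180.6]
tcp_rot: [3.132, 0.517, -3.116]
contact_force: [-4.7, 1.4, 5.8]
grip_width: 13.4
finger_force: 30.0
```

Emit:
servo_tool(deltas=[[[0.001,-0.005,-0.0016],[0,0,0]],[[0,-0.008,0],[0,0,0]],[[0,-0.008,0],[0,0,0]],[[0,-0.008,0],[0,0,0]],[[0,-0.008,0],[0,0,0]],[[0,-0.005,0],[0,0,0]],[[0,0,0],[0,0,0]],[[0,0,0],[0,0,0]]])

```text
time: 19.4
tool_pos: [611.2, -105.8, 181.3]
tcp_rot: [3.134, 0.518, -3.116]
contact_force: [6.0, -0.9, 0.4]
grip_width: 14.0
finger_force: 30.0
```

Emit:
servo_tool(deltas=[[[-0.0005,-0.002,0],[0,0,0]],[[0,-0.003,0],[0,0,0]],[[0,-0.003,0],[0,0,0]]])

```text
time: 19.77
tool_pos: [611.4, -112.6, 181.3]
tcp_rot: [3.132, 0.517, -3.116]
contact_force: [4.6, 4.2, 1.7]
grip_width: 14.2
finger_force: 30.0
```

Emit:
servo_tool(deltas=[[[0,-0.002,0],[0,0,0]],[[0,-0.002,0],[0,0,0]]])

```text
time: 20.02
tool_pos: [611.5, -116.6, 181.2]
tcp_rot: [3.132, 0.517, -3.116]
contact_force: [5.5, 4.4, 1.6]
grip_width: 13.8
finger_force: 30.0
```

Emit:
servo_tool(deltas=[[[0,-0.002,0],[0,0,0]],[[0,-0.002,0],[0,0,0]]])

```text
time: 20.27
tool_pos: [611.7, -120.6, 181.2]
tcp_rot: [3.132, 0.517, -3.116]
contact_force: [4.6, 3.2, 1.8]
grip_width: 13.8
finger_force: 30.0
```

Emit:
servo_tool(deltas=[[[-0.0007,-0.002,0.0004],[0,0,0]],[[0,-0.002,0],[0,0,0]]])

```text
time: 20.52
tool_pos: [612.0, -124.2, 181.0]
tcp_rot: [3.131, 0.516, -3.116]
contact_force: [0.5, 4.6, 3.5]
grip_width: 13.6
finger_force: 30.0
```

Emit:
servo_tool(deltas=[[[0,-0.002,0],[0,0,0]],[[0,-0.002,0],[0,0,0]]])

```text
time: 20.78
tool_pos: [612.1, -128.3, 181.0]
tcp_rot: [3.131, 0.516, -3.116]
contact_force: [1.4, 6.4, 3.3]
grip_width: 13.6
finger_force: 30.0
```

Emit:
servo_tool(deltas=[[[0,-0.002,0],[0,0,0]],[[0,-0.002,0],[0,0,0]]])

```text
time: 21.02
tool_pos: [612.2, -132.3, 181.0]
tcp_rot: [3.131, 0.516, -3.116]
contact_force: [1.1, 5.5, 3.9]
grip_width: 13.8
finger_force: 30.0
```

Emit:
servo_tool(deltas=[[[0,-0.001,-0.0004],[0,0,0]],[[0,-0.002,0],[0,0,0]]])

```text
time: 21.28
tool_pos: [612.3, -135.5, 181.1]
tcp_rot: [3.131, 0.516, -3.116]
contact_force: [3.5, 4.1, 2.1]
grip_width: 14.0
finger_force: 30.0
```

```bash
python3 -c "
from h import *
p,r,o=cur();print(o['contact_force'].round(1),o['moment'].round(2))"
```

```text
[3.5 4.1 2.1] [ 0.42 -0.3   0.41]
```

Emit:
servo_tool(deltas=[[[0,-0.002,0],[0,0,0]],[[0,-0.002,0],[0,0,0]]])

```text
time: 21.52
tool_pos: [612.3, -139.5, 181.1]
tcp_rot: [3.131, 0.516, -3.116]
contact_force: [3.0, 4.2, 2.2]
grip_width: 14.4
finger_force: 30.0
```

Emit:
servo_tool(deltas=[[[0,-0.002,0],[0,0,0]],[[0,-0.002,0],[0,0,0]]])

```text
time: 21.78
tool_pos: [612.5, -143.5, 181.1]
tcp_rot: [3.131, 0.516, -3.116]
contact_force: [2.7, 4.6, 2.0]
grip_width: 14.0
finger_force: 30.0
```

Emit:
servo_tool(deltas=[[[0,-0.002,0],[0,0,0]],[[0,-0.002,0],[0,0,0]]])

```text
time: 22.02
tool_pos: [612.6, -147.4, 181.0]
tcp_rot: [3.131, 0.516, -3.116]
contact_force: [2.9, 9.3, 3.4]
grip_width: 13.9
finger_force: 30.0
```

Emit:
servo_tool(deltas=[[[0,-0.001,0],[0,0,0]],[[0,-0.002,0],[0,0,0]]])

```text
time: 22.28
tool_pos: [612.5, -148.5, 181.0]
tcp_rot: [3.128, 0.515, -3.116]
contact_force: [2.6, 12.7, 6.1]
grip_width: 13.7
finger_force: 30.0
```

Emit:
servo_tool(deltas=[[[0,-0.0015,0],[0,0,0]],[[0,-0.0015,0],[0,0,0]]])

```text
time: 22.52
tool_pos: [612.6, -151.3, 181.1]
tcp_rot: [3.128, 0.515, -3.116]
contact_force: [1.3, 12.7, 5.2]
grip_width: 13.7
finger_force: 30.0
```

Emit:
servo_tool(deltas=[[[0,-0.001,0],[0,0,0]],[[0,-0.001,0],[0,0,0]]])

```text
time: 22.78
tool_pos: [612.6, -153.2, 181.1]
tcp_rot: [3.128, 0.515, -3.116]
contact_force: [1.9, 12.2, 5.8]
grip_width: 14.0
finger_force: 30.0
```

Emit:
servo_tool(deltas=[[[0,0.001,0],[0,0,0]],[[0,0.0005,0],[0,0,0]],[[0,0,0],[0,0,0]]])

```text
time: 23.15
tool_pos: [612.7, -153.3, 181.1]
tcp_rot: [3.13, 0.516, -3.116]
contact_force: [1.8, 6.2, 4.0]
grip_width: 13.8
finger_force: 30.0
```

Emit:
servo_tool(deltas=[[[0.0003,0.001,-0.0006],[0,0,0]],[[0,0.0003,0],[0,0,0]],[[0,0,0],[0,0,0]]])

```text
time: 23.52
tool_pos: [612.5, -153.3, 181.4]
tcp_rot: [3.132, 0.517, -3.116]
contact_force: [5.0, 2.0, -0.8]
grip_width: 13.6
finger_force: 30.0
```

Emit:
servo_tool(deltas=[[[-0.0006,0.0003,0.0002],[0,0,0]],[[0,0,0],[0,0,0]]])

```text
time: 23.78
tool_pos: [612.7, -153.2, 181.3]
tcp_rot: [3.132, 0.516, -3.116]
contact_force: [3.3, 0.2, 0.9]
grip_width: 14.1
finger_force: 30.0
```

Emit:
servo_tool(deltas=[[[0,0,0],[0,0,0]],[[0,0,0],[0,0,0]],[[0,0,0],[0,0,0]],[[0,0,0],[0,0,0]],[[0,0,0],[0,0,0]]], fingers=0.4)

```text
time: 24.4
tool_pos: [612.5, -152.9, 181.3]
tcp_rot: [3.132, 0.516, -3.116]
contact_force: [0.7, -0.0, 0.5]
grip_width: 37.1
finger_force: 0.0
```

```bash
python3 - <<'E'
from h import *
p,r,o=cur();print(o['contact_force'].round(1),o['moment'].round(2),o["time"])
w=bot.capture("wrist")[:,:,::-1];cv2.imwrite("pics/w7.png",w)
# tab columns: dark vs bright row profile
g=cv2.cvtColor(w,cv2.COLOR_BGR2GRAY)
print(g[300,180:460:5].tolist());print(g[320,180:460:5].tolist())
g=cv2.cvtColor(cv2.imread("pics/w6.png"),cv2.COLOR_BGR2GRAY);print(g[300,180:460:5].tolist())
E
```

```text
[ 0.7 -0.   0.5] [ 0.01  0.34 -0.05] 24.4
[110, 108, 108, 108, 108, 106, 90, 89, 87, 87, 86, 47, 28, 29, 39, 73, 77, 75, 12, 22, 27, 29, 24, 24, 90, 42, 41, 43, 43, 45, 46, 44, 55, 29, 25, 26, 24, 23, 20, 76, 76, 76, 39, 29, 24, 79, 83, 86, 83, 88, 107, 105, 106, 106, 105, 105]
[98, 104, 103, 101, 99, 92, 80, 83, 76, 73, 77, 74, 75, 76, 76, 76, 76, 8, 5, 68, 85, 86, 85, 86, 58, 43, 45, 45, 43, 44, 48, 42, 80, 85, 84, 85, 84, 62, 12, 10, 76, 78, 77, 75, 77, 77, 76, 71, 74, 78, 80, 96, 98, 99, 99, 97]
[101, 101, 102, 100, 99, 100, 94, 80, 81, 79, 81, 57, 21, 23, 34, 70, 71, 74, 23, 22, 22, 23, 19, 23, 120, 41, 43, 38, 41, 40, 44, 41, 57, 27, 24, 25, 28, 18, 19, 71, 72, 69, 35, 28, 28, 81, 82, 81, 80, 83, 105, 101, 104, 105, 104, 103]
```

Seen from the wrist, the tab is centred between the open fingers just as it was before the slide. I'll back out along the tool axis.

Emit:
servo_tool(deltas=[[[0,0,-0.005],[0,0,0]],[[0,0,-0.015],[0,0,0]],[[0,0,-0.02],[0,0,0]],[[0,0,-0.03],[0,0,0]],[[0,0,-0.03],[0,0,0]],[[0,0,-0.015],[0,0,0]],[[0,0,0],[0,0,0]],[[0,0,0],[0,0,0]],[[0,0,0],[0,0,0]],[[0,0,0],[0,0,0]]])

```text
time: 25.7
tool_pos: [555.9, -155.3, 280.5]
tcp_rot: [3.131, 0.514, -3.117]
contact_force: [-0.2, -0.1, 0.4]
grip_width: 36.7
finger_force: 0.0
```

```bash
python3 - <<'E'
from h import *
p,r,o=cur();print(p.round(1),o['contact_force'].round(1),o["time"])
a=bot.capture("side").astype(int);bot.capture("wrist");b=bot.capture("side").astype(int)
s=STAND;y=STAND and None
# carrier front-bottom corners expected
yc=95-(56.9+152.9);c=cam("side")
for P in[(-20,52,66),(-20,-52,66),(-20,0,90)]:print(proj(c,body(STAND,(P[0],yc+P[1],P[2]))).round(0))
u=proj(c,body(STAND,(-20,yc,100)))[0].astype(int);d=np.abs(a-b)[u[1]-40:u[1]+40,u[0]-40:u[0]+40];print("diff",d.mean(),np.percentile(d,99))
E
```

```text
[ 555.9 -155.3  280.5] [-0.2 -0.1  0.4] 25.7
[[368. 275.]]
[[400. 292.]]
[[385. 276.]]
diff 0.9908333333333333 4.0
```

```bash
python3 -c "
from plant import bot
print(bot.close_job())"
```

```text
the job is handed in; nothing more can be done
None
```

The carrier is hooked on the rail and hanging free and still against the plunger, which I estimate by touch is pressed in about 5–6 mm; I handed the job in, but no verdict came back.

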